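# Lay out the optics mat for an objective change

### The job

Lay out the grey mat for the objective change: put the aluminium spacer disc centred on the round steel stand and the brown sample puck centred on top of the spacer. Stand the long objective midway between the stand and the black spectrometer, in line with both, and stand the short objective on the mat straight behind it (across the mat, on the side away from the robot) with a clear gap of about 3 cm between the two. Keep both objectives upright throughout and leave the eyepiece and the jar where they are.

Things in the scene. Friction and masses are not known exactly. Their poses are not given: they have to be found in the camera images.
- mat: Fixed grey mat on the black bench, 160 mm (its x) by 360 mm (its y), 3 mm thick. Origin: centre of its underside, at bench height; z up, x across it away from the robot, y along it to the robot's left; turned up to 15 degrees either way. Stand and spectrometer are fixed on it at x = 0, one at y = +130 mm, the other at y = -130 mm (either way round): its centre is midway between them.
- stand: Fixed round polished steel stand on the mat: foot 80 mm in diameter, flat top 60 mm in diameter, 20 mm high. Origin: centre of its underside, on the mat's top face (3 mm above the bench); top face at 20 mm above the origin. z up.
- spectrometer: Fixed black metal instrument box with aluminium end plates, on the mat: 110 mm across the mat (its x) by 80 mm along the mat (its y), 42 mm high. A brass port sticks out 12 mm from one end plate. Origin: centre of its underside, on the mat's top face.
- spacer: Loose plain aluminium disc with a small dark centre mark, 46 mm in diameter, 16 mm thick, lying flat on the bench, about 70 g. Origin: centre of its underside; z up.
- sample: Loose brown resin puck with a small rectangle of polished metal in its top, 32 mm in diameter, 20 mm high, 30 g, standing on the bench. Origin: centre of its underside; z up.
- long_objective: Loose long microscope objective standing upright on the bench: steel, 62 mm high; cylinder 32 mm in diameter up to 40 mm, then tapering to a nose 14 mm in diameter; a black line round it; about 140 g. Origin: centre of its underside; z up along its axis.
- short_objective: Loose short microscope objective standing upright on the bench: steel, 36 mm high; cylinder 26 mm in diameter up to 30 mm, then a nose 18 mm in diameter; 80 g. Origin: centre of its underside; z up along its axis.
- eyepiece: Loose black eyepiece standing on the bench, not to be moved: 48 mm high, 30 mm in diameter below and 42 mm in its upper half, with a steel-rimmed glass lens on top. Origin: centre of its underside.
- jar: Loose amber glass jar with a white cap standing on the bench, not to be moved: 42 mm in diameter, 52 mm high. Origin: centre of its underside.
There are look-alikes about, which are no part of the job. Leave any pink or yellow look-alike of the short_objective alone. What is shaped like the long_objective but red is not meant.

How it is judged (in metres and radians):
At the end, for the whole second after the job is handed in: Spacer flat on stand and sample flat on spacer, each centred within 10 mm; on the mat, upright: long objective within 15 mm of the mat centre in its x and y, short one behind (mat x over 30 mm), 42 to 80 mm from the long one, mat y within 22 mm; tilts under 0.12 rad; all released, at rest (horizontal distance between spacer and stand below 0.01 m and z of spacer in the frame of stand between 0.016 and 0.024 m and horizontal distance between sample and spacer below 0.01 m and z of sample in the frame of stand between 0.032 and 0.04 m and x of long_objective in the frame of mat between -0.015 and 0.015 m and y of long_objective in the frame of mat between -0.015 and 0.015 m and horizontal distance between short_objective and long_objective between 0.042 and 0.08 m and y of short_objective in the frame of mat between -0.022 and 0.022 m and x of short_objective in the frame of mat above 0.03 m and z of long_objective in the frame of mat between -0.001 and 0.007 m and z of short_objective in the frame of mat between -0.001 and 0.007 m and angle between each of spacer, sample, long_objective, short_objective's own z axis and vertical below 0.12 rad and linear speed of each of spacer, sample, long_objective, short_objective below 0.01 m/s and angular speed of each of spacer, sample, long_objective, short_objective below 0.1 rad/s); the robot touches nothing.
It fails at once if the eyepiece is moved more than 20 mm (distance of eyepiece from where it was at the start of the episode above 0.02 m).
It fails at once if the jar is moved more than 20 mm (distance of jar from where it was at the start of the episode above 0.02 m).
It fails at once if an objective is tipped more than 0.6 rad (angle between any of long_objective, short_objective's own z axis and vertical above 0.6 rad).
It also fails if it takes over 112 s, if anything falls off the work surface, if the arm or the gripper's body presses on something with over 40 N, if the wrist force passes 120 N, or if a joint passes its speed limit or range.

### The arm

A 7-joint arm with a two-finger parallel gripper is mounted at the origin on the work surface. World frame = base frame: x ahead of the robot, y to its left, z up, the work surface at z = 0. Lengths are in m, angles in degrees, forces in N, time in s.
With the tool pointing down it reaches from about 0.4 to 0.875 m from the base axis. Payload 6.5 kg.
Tool frame: the origin (TCP) lies midway between the tips of the shut fingers; the grasp point (between the pads) lies 19 mm behind it; z points along the fingers, y is the line along which they close (so a half turn about z gives the same grasp; the last joint's range is limited). The gripper opens to 85 mm and grips with 20 to 120 N. Pads are 22 mm wide; open, the fingers measure 114 mm over their backs; the gripper's body (76 mm by 85 mm) begins 54 mm behind the grasp point. The pads swing forward as they close: fully open they stand 13 mm farther back than shut.
Start: joints at [-77.876, 30.733, -0.252, 88.115, 0.149, 61.152, -4.079], TCP at [0.178, 0.625, 0.231] pointing down, gripper open.
Joint ranges: [-154.64, 154.64], [-21.42, 123.67], [-72.66, 72.17], [13.99, 137.28], [-74.86, 254.86], [10.95, 109.41], [-158.01, 158.01]. Speed limits (degrees/s): [136.94, 136.94, 180, 180, 180, 180, 180].

### API

Orientations are given as [roll, pitch, yaw] about the fixed x, y, z axes, in that order (R = Rz(yaw) Ry(pitch) Rx(roll)).
In Python, from cell import r, viewer gives the robot as it stands. The module is installed in compiled form; this text tells all that it offers.
- The arm moves only by the shell command python3 -m pendant 'ROWS'. ROWS is a JSON object of lists of equal length, an entry for each row: "grip": the finger opening in cm, from 0 to 8.54; "delta_pos": the shift along the tool's x, y, z in cm, a list of three; "angular": the turn, a rotation vector about the tool's x, y, z in degrees, a list of three. A call has 1 to 12 rows; each row shifts and turns the commanded pose from where the row before left it, along the tool's axes as they then stand; what a row does not reach is not made up. A row lasts 1/10 s, in which the tool goes at most 50 mm and 8.59 degrees, less where a joint would pass 70% of its speed; a pose out of reach is approached as far as the arm can. A call is refused whole if a number of a shift passes 5 or a number of a turn 8.59, either way. A call with a gripper value outside its range is refused whole. The fingers move at their own pace and stop on an object; the grip force is fixed at half the most. Time passes only in rows, so rows that do not move let the fingers close. It gives the time, the measured TCP pose, the force, the opening and the grip force at its end, in the units of the state.
- r.observe(): the state, without advancing time (a new reading comes with each control period).
- viewer.camera(name): name is "side" or "top" or "wrist"; returns a dict with "img" (384x512x3 uint8, blue, green, red), "K" (3x3 intrinsics, pixels), "position" and "orientation" of the camera in the world. Camera axes: x right, y down, z forward; pixel columns grow to the right and rows downward; lengths in m; the calibration is good to about 2 mm. A picture is of the moment at which its call begins. There is no depth.
- r.hand_in(): hands the job in; it is judged then, once.
The state is a dict: "time": time; "joint_pos": joint angles; "joint_velocities": joint speeds; "effort": joint torques, N m; "tcp_pos": TCP position; "ee_rot": TCP orientation; "contact_force": force on the tool from outside, world axes, zero at the start; "ft_torque": the same for the moment, N m; "finger_gap": opening from 0.0 (shut) to 1.0 (fully open); "grasp_force": force on a finger pad.
Only numpy, scipy, OpenCV 4.12 (cv2) and the standard library are available. Lean on these libraries where they do the work, as an engineer would, in place of code of your own. Each camera call takes 0.05 s, during which the arm holds its last target. There are 200 camera calls.

## Working session

There is one attempt and no reset: what is moved stays moved. The work goes in short steps, Python scripts to look and compute and a shell command to move; the robot and the scene stay as the last step left them, time stands still between calls to the robot, and variables do not carry over. Pictures are saved under pics/ and viewed, at most 14 in all, crops included, and the job is handed in when it is done.

```bash
mkdir -p pics; cat > h.py <<'E'
import numpy as np, cv2, json
from scipy.spatial.transform import Rotation as R
from cell import r, viewer
def snap(n,f):
    c=viewer.camera(n); cv2.imwrite(f'pics/{f}.png',c['img'])
    json.dump({k:np.asarray(c[k]).tolist() for k in('K','position','orientation')},open(f'pics/{f}.json','w')); return c
def rot(o):
    o=np.asarray(o,float)
    return o if o.shape==(3,3) else R.from_euler('xyz',o,degrees=True).as_matrix() if o.size==3 else R.from_quat(o).as_matrix()
def load(f): return json.load(open(f'pics/{f}.json'))
def ray(f,u,v,z):
    c=load(f); d=rot(c['orientation'])@np.linalg.inv(c['K'])@[u,v,1]; p=np.array(c['position'])
    return p+d*(z-p[2])/d[2]
def proj(f,X):
    c=load(f); q=np.array(c['K'])@rot(c['orientation']).T@(np.array(X)-c['position']); return q[:2]/q[2]
E
python3 - <<'E'
from h import *
for n in('top','side'):
    c=snap(n,n+'0'); print(n,c['K'],c['position'],c['orientation'])
    cv2.imwrite(f'pics/{n}0b.png',cv2.resize(c['img'],(800,600),interpolation=cv2.INTER_CUBIC))
print(r.observe())
E
```

```text
top [[452.46994959   0.         254.6996675 ]
 [  0.         452.46994959 192.24881024]
 [  0.           0.           1.        ]] [ 0.27993124 -0.00464031  1.12201162] [-169.5301799     0.53395193  -90.10382849]
side [[441.58002825   0.         252.91816515]
 [  0.         441.58002825 191.63821586]
 [  0.           0.           1.        ]] [-0.11702098 -0.80100781  0.59956907] [-1.18573119e+02  6.85302656e-02 -3.80471278e+01]
{'time': 0.1, 'joint_pos': array([-77.87684236,  30.77297285,  -0.25452113,  88.16092945,
         0.14771445,  61.15334189,  -4.07990862]), 'joint_velocities': array([ 0.04719059, -0.13156947,  0.097267  , -0.17638081,  0.09503296,
        0.11948764,  0.03493796]), 'effort': array([ 2.95612655e-03, -5.84560347e+01,  1.05211459e+00, -2.59782654e+01,
        1.27016148e-02,  4.49866347e-03,  4.23102858e-05]), 'tcp_pos': array([0.17810526, 0.62456332, 0.2305307 ]), 'ee_rot': array([-1.79913239e+02,  5.24071801e-03,  1.64087087e+02]), 'contact_force': array([-1.05484652,  0.12795656, -0.06149851]), 'ft_torque': array([ 0.00364255,  0.00375833, -0.0258552 ]), 'grasp_force': 0.0, 'finger_gap': 0.9994325536548017}
```

View pics/top0b.png

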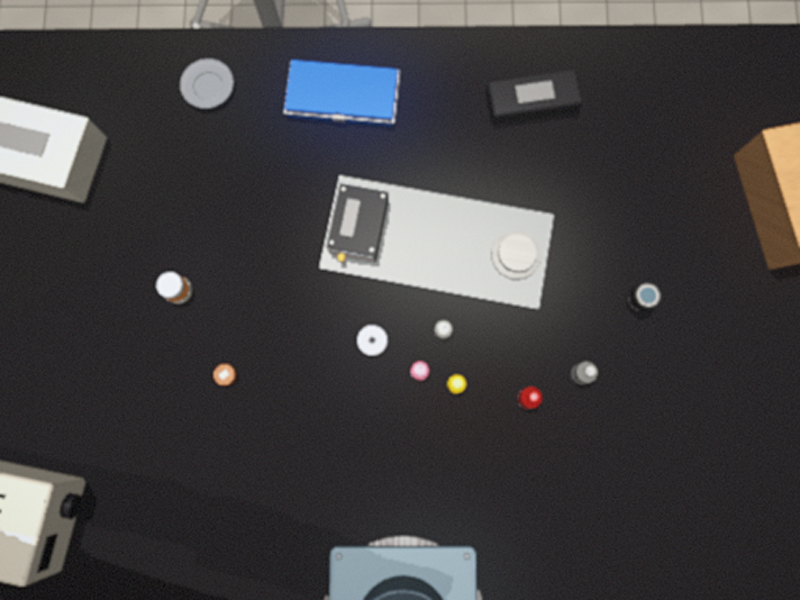

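View pics/side0b.png

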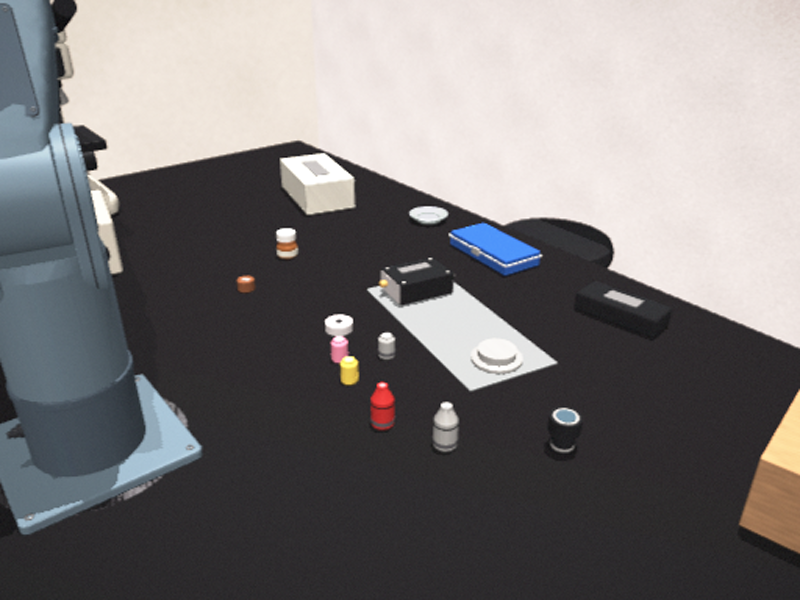

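The pictures show everything (top, 800 px scale):
- **Spacer and sample:** spacer at (372,340), sample (brown) at (224,375).
- **Steel short objective:** candidates are steel (443,329), pink (420,371) and yellow (457,384). I choose the steel one.
- **Long objective:** candidates are steel (585,373) and red (530,398). I choose the steel one.
- **Fixed or not to be moved:** stand (517,253), spectrometer (358,222), eyepiece (647,296), jar (172,287).

Next is a close crop to check these.

```bash
python3 - <<'E'
from h import *
im=cv2.imread('pics/top0.png')
s=4.6
a=cv2.resize(im[185:265,225:395],None,fx=s,fy=s,interpolation=cv2.INTER_CUBIC)
b=cv2.resize(im[205:265,130:190],None,fx=4,fy=4,interpolation=cv2.INTER_CUBIC)
out=np.zeros((600,790,3),np.uint8); out[:368,:782]=a[:368,:782]; out[368:600,:240]=b[:232]
c=cv2.resize(im[105:205,195:365],None,fx=2.3,fy=2.3,interpolation=cv2.INTER_CUBIC); out[370:600,300:691]=c[:230,:391]
cv2.imwrite('pics/crop1.png',out)
# mat outline
g=cv2.cvtColor(im,cv2.COLOR_BGR2GRAY); m=(g>90).astype(np.uint8)
n,l,st,ce=cv2.connectedComponentsWithStats(m)
for i in range(1,n):
    if st[i,4]>25 and ce[i,1]>100: print(i,st[i],ce[i].round(2))
E
```

```text
9 [ 488   78   24   81 1047] [503.14 107.29]
10 [ 204  112  151   86 8760] [280.9  154.87]
12 [ 99 173  23  21 330] [110.1  183.16]
13 [407 181  16  16 198] [414.46 188.49]
14 [278 204  12  13 121] [283.4  210.11]
15 [228 207  21  21 337] [237.74 217.2 ]
16 [262 231  13  12 122] [268.22 236.58]
17 [367 231  16  14 155] [374.92 237.66]
18 [136 233  14  14 157] [142.73 239.33]
19 [286 239  13  13 130] [291.89 245.2 ]
20 [339 250   6   7  36] [341.36 253.31]
21 [   0  295   54   80 2886] [ 19.82 332.68]
22 [ 208  343  101   41 2912] [257.74 363.02]
23 [240 378  36   6  63] [256.78 379.92]
```

View pics/crop1.png

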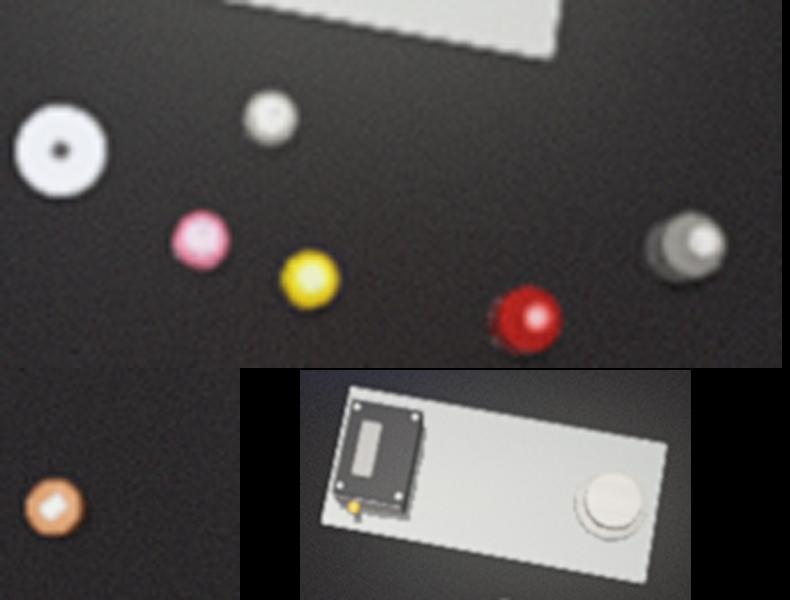

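The crop confirms my choices: short steel (271,118), long steel with its nose at (704,242), spacer (61,150), puck (54,507). Mat corners are (351,387), (667,444), (645,583) and (321,524), and the stand top is (613,501).

```bash
cat >> h.py <<'E'
A=lambda x,y:(225+x/4.6-.4,185+y/4.6-.4)
C=lambda x,y:(195+(x-300)/2.3-.3,105+(y-370)/2.3-.3)
E
python3 - <<'E'
from h import *
cs=np.array([ray('top0',*C(*p),.003) for p in((351,387),(667,444),(645,583),(321,524))])
print('corners',cs.round(4).tolist(),'sides',[round(np.linalg.norm(cs[i]-cs[i-1]),4) for i in range(4)],'centre',cs.mean(0).round(4))
yv=cs[0]+cs[3]-cs[1]-cs[2]; th=np.degrees(np.arctan2(-yv[0],yv[1])); print('yaw',th)
m=cs.mean(0); e=yv/np.linalg.norm(yv)
print('stand pred',m-.13*e,'seen',ray('top0',*C(613,501),.023))
O=dict(spacer=((237.74,217.2),.016),sample=((142.73,239.33),.020),short=((283.4,210.11),.032),long=(A(704,242),.062))
for k,(p,z) in O.items(): print(k,ray('top0',*p,z).round(4))
for k,X in dict(eye=((414.46,188.49),.048),jar=((108,182),.052),pink=((268.2,236.6),.032),yel=((291.9,245.2),.032),red=(A(537,317),.062)).items(): print(k,ray('top0',*X[0],X[1]).round(4))
# side check
for k,(p,z) in O.items(): print(k,'side px(800)',(proj('side0',ray('top0',*p,z))/.64).round(1))
E
```

```text
corners [[0.6992, 0.1035, 0.003], [0.6304, -0.2505, 0.003], [0.4731, -0.22, 0.003], [0.5404, 0.1345, 0.003]] sides [np.float64(0.1618), np.float64(0.3606), np.float64(0.1603), np.float64(0.3609)] centre [ 0.5858 -0.0582  0.003 ]
yaw -10.873334398097436
stand pred [ 0.56125155 -0.18581829  0.003     ] seen [ 0.56007143 -0.18493244  0.023     ]
spacer [0.422  0.0472 0.016 ]
sample [0.3679 0.2782 0.02  ]
short [ 0.437  -0.0645  0.032 ]
long [ 0.3681 -0.2818  0.062 ]
eye [ 0.4863 -0.38    0.048 ]
jar [0.5042 0.3603 0.052 ]
pink [ 0.3728 -0.0271  0.032 ]
yel [ 0.352  -0.0838  0.032 ]
red [ 0.3306 -0.1959  0.062 ]
spacer side px(800) [337.  319.8]
sample side px(800) [243.6 277.9]
short side px(800) [384.4 336.3]
long side px(800) [444.4 404.2]
```

Sizes, the stand prediction and the side view all agree to about 2 mm. Mat yaw is −10.9°, so tool yaw 169° suits every grasp and place.

```bash
cat >> h.py <<'E'
def go(*pts,yaw=169.1):
    o=r.observe(); p=np.array(o['tcp_pos']); Rm=rot(o['ee_rot'])
    print('tcp',p.round(4),'rpy',np.round(o['ee_rot'],2),'f',np.round(o['contact_force'],1),'gap',round(o['finger_gap'],3),'t',o['time'])
    w=R.from_matrix(Rm.T@rot([180,0,yaw])).as_rotvec(degrees=True); print(' turn',w.round(2))
    for q in pts:
        d=100*rot([180,0,yaw]).T@(np.array(q)-p); print(' ->',q,'cm',d.round(2)); p=np.array(q)
E
python3 -c "
from h import *
go((.43,.25,.23),(.422,.047,.15))"
```

```text
tcp [0.1781 0.6246 0.2305] rpy [-1.7991e+02  1.0000e-02  1.6409e+02] f [-1.1  0.1 -0.1] gap 0.999 t 0.1
 turn [-0.09  0.   -5.01]
 -> (0.43, 0.25, 0.23) cm [-31.82 -32.02   0.05]
 -> (0.422, 0.047, 0.15) cm [ -3.05 -20.09   8.  ]
```

```bash
python3 -m pendant '{"grip":[8.5,8.5,8.5,8.5,8.5,8.5,8.5,8.5,8.5,8.5,8.5,8.5],"delta_pos":[[0,0,0],[-2.9,-2.9,0],[-2.9,-2.9,0],[-2.9,-2.9,0],[-2.9,-2.9,0],[-2.9,-2.9,0],[-2.9,-2.9,0],[-2.9,-2.9,0],[-2.9,-2.9,0],[-2.9,-2.9,0],[-2.9,-2.9,0],[-2.8,-3,0]],"angular":[[0,0,-5],[0,0,0],[0,0,0],[0,0,0],[0,0,0],[0,0,0],[0,0,0],[0,0,0],[0,0,0],[0,0,0],[0,0,0],[0,0,0]]}'
python3 -m pendant '{"grip":[8.5,8.5,8.5,8.5,8.5,8.5,8.5,8.5,8.5],"delta_pos":[[-0.4,-2.9,1.1],[-0.4,-2.9,1.1],[-0.4,-2.9,1.1],[-0.4,-2.9,1.1],[-0.4,-2.9,1.1],[-0.4,-2.9,1.1],[-0.4,-2.7,1.4],[0,0,0],[0,0,0]],"angular":[[0,0,0],[0,0,0],[0,0,0],[0,0,0],[0,0,0],[0,0,0],[0,0,0],[0,0,0],[0,0,0]]}'
python3 - <<'E'
from h import *
go((.422,.047,.03)); print(r.observe()['joint_pos'])
c=snap('wrist','w1'); print(c['position'],c['orientation'])
cv2.imwrite('pics/w1b.png',cv2.resize(c['img'],(800,600)))
print(proj('w1',(.422,.047,.016))/.64, proj('w1',(.437,-.0645,.036))/.64)
E
```

```text
time: 1.3
tcp_pos: [0.4305, 0.2491, 0.2312]
ee_rot: [-180.0, -0.0, 169.1]
contact_force: [0.3, -0.4, -0.4]
finger_gap: 1.0
grasp_force: 0.0
time: 2.2
tcp_pos: [0.4191, 0.0477, 0.1511]
ee_rot: [-180.0, -0.0, 169.0]
contact_force: [0.2, 0.3, -0.1]
finger_gap: 0.994
grasp_force: 0.0
tcp [0.4191 0.0477 0.1511] rpy [-1.7998e+02 -4.0000e-02  1.6901e+02] f [ 0.2  0.3 -0.1] gap 0.994 t 2.2
 turn [-0.02 -0.04 -0.09]
 -> (0.422, 0.047, 0.03) cm [-0.3  -0.02 12.11]
[-22.78446848  16.07574336  11.74115333 125.57424958  -5.15875072
  38.8292562   71.54306623]
[0.3407853  0.06240148 0.29385882] [1.62005093e+02 2.98024430e-03 7.89551454e+01]
[401.46607883 289.17719243] [209.26368711 361.87127235]
```

View pics/w1b.png

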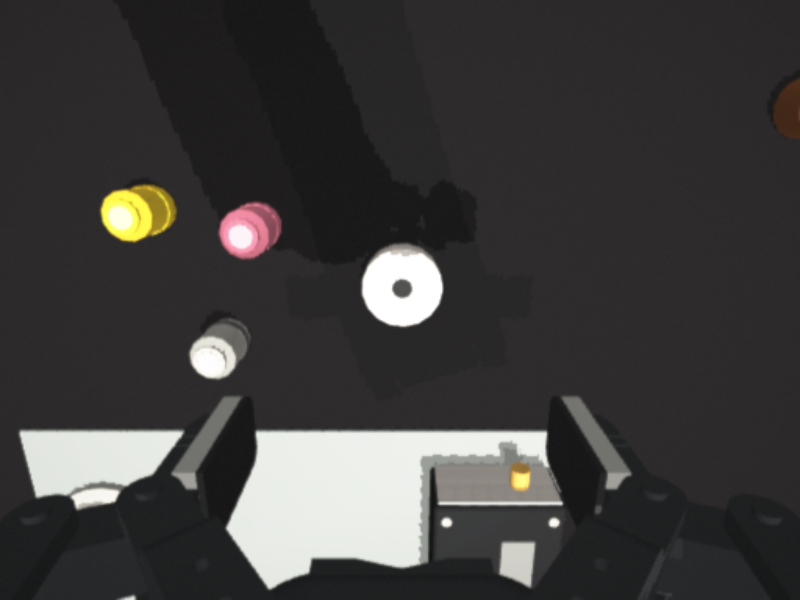

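The wrist view shows the spacer at (402,288) against a predicted (401.5,289), and the short objective's nose at (211,362) against (209,362). The estimates hold, so I'll descend and grasp.

```bash
python3 -m pendant '{"grip":[8.5,8.5,8.5,8.5,8.5,7,7,7],"delta_pos":[[-0.3,0,3],[0,0,3],[0,0,3],[0,0,2.5],[0,0,1.5],[0,0,1.4],[0,0,0],[0,0,0]],"angular":[[0,0,0],[0,0,0],[0,0,0],[0,0,0],[0,0,0],[0,0,0],[0,0,0],[0,0,0]]}'
python3 -m pendant '{"grip":[4,3.5,3.5,3.5,3.5,3.5,3.5],"delta_pos":[[0,0,0],[0,0,0],[0,0,0],[0,0,0],[0,0,0],[0,0,0],[0,0,0]],"angular":[[0,0,0],[0,0,0],[0,0,0],[0,0,0],[0,0,0],[0,0,0],[0,0,0]]}'
```

```text
time: 3.05
tcp_pos: [0.4227, 0.0484, 0.0076]
ee_rot: [180.0, 0.0, 169.2]
contact_force: [0.3, 0.4, -0.1]
finger_gap: 0.817
grasp_force: 0.0
time: 3.75
tcp_pos: [0.4231, 0.0479, 0.0086]
ee_rot: [179.9, 0.1, 169.1]
contact_force: [-1.8, 0.2, 13.4]
finger_gap: 0.487
grasp_force: 58.8
```

```bash
python3 -m pendant '{"grip":[3.5,3.5,3.5,3.5,3.5,3.5,3.5],"delta_pos":[[0,0,-1],[0,0,-2],[0,0,-2.5],[0,0,-2.5],[0,0,-2],[0,0,0],[0,0,0]],"angular":[[0,0,0],[0,0,0],[0,0,0],[0,0,0],[0,0,0],[0,0,0],[0,0,0]]}'
python3 - <<'E'
from h import *
go((.5605,-.1855,.11),(.5605,-.1855,.033))
a=snap('wrist','w2')['img']; b=snap('side','s2')['img']
q=proj('s2',r.observe()['tcp_pos']).astype(int); print(q)
bb=b[q[1]-60:q[1]+60,q[0]-60:q[0]+60]
cv2.imwrite('pics/w2b.png',np.hstack([cv2.resize(a[180:],(560,446)) [:240*1+206],cv2.resize(bb,(240,446))]))
E
```

```text
time: 4.45
tcp_pos: [0.4225, 0.0476, 0.1078]
ee_rot: [180.0, 0.1, 169.1]
contact_force: [-0.4, 1.4, -0.7]
finger_gap: 0.485
grasp_force: 60.7
tcp [0.4225 0.0476 0.1078] rpy [1.7995e+02 7.0000e-02 1.6909e+02] f [-0.4  1.4 -0.7] gap 0.485 t 4.45
 turn [ 0.05  0.07 -0.01]
 -> (0.5605, -0.1855, 0.11) cm [-17.96 -20.28  -0.22]
 -> (0.5605, -0.1855, 0.033) cm [ 0.  -0.   7.7]
[214 173]
```

View pics/w2b.png

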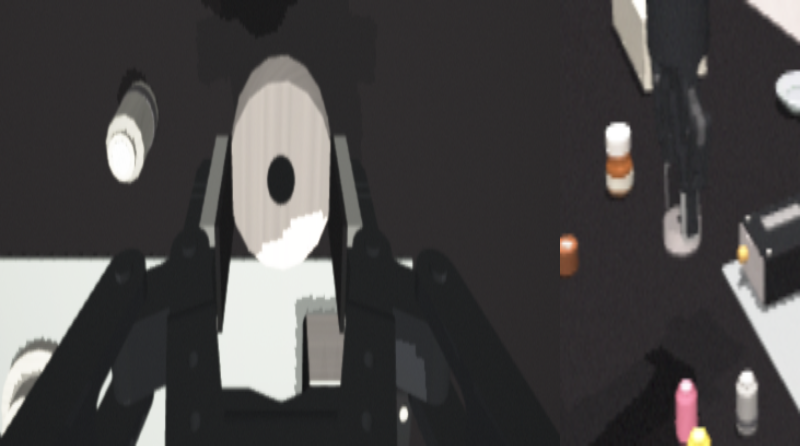

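The spacer is held level and symmetric, with its centre mark at (281,180) in the crop. I'll measure the offset in the grip.

```bash
python3 - <<'E'
from h import *
p=ray('w2',281*512/560,180+180*204/446,.1155); t=r.observe()['tcp_pos']; print(p,t,p-t)
off=(p-t)*[1,1,0]
go(tuple(np.array((.5605,-.1855,.11))-off))
E
```

```text
[0.42075901 0.04756465 0.1155    ] [0.42171447 0.04736861 0.10686199] [-0.00095546  0.00019604  0.00863801]
tcp [0.4217 0.0474 0.1069] rpy [-1.7998e+02 -5.0000e-02  1.6909e+02] f [-0.3  0.2  0.1] gap 0.486 t 4.55
 turn [-0.02 -0.05 -0.01]
 -> (np.float64(0.561455463823184), np.float64(-0.18569604087613886), np.float64(0.11)) cm [-18.13 -20.24  -0.31]
```

```bash
python3 -m pendant '{"grip":[3.5,3.5,3.5,3.5,3.5,3.5,3.5,3.5,3.5,3.5,3.5],"delta_pos":[[-1,-1.2,0],[-2.2,-2.5,0],[-2.3,-2.5,0],[-2.3,-2.5,0],[-2.3,-2.5,0],[-2.3,-2.5,0],[-2.3,-2.5,0],[-2.2,-2.5,0],[-1.2,-1.5,0],[0,0,0],[0,0,0]],"angular":[[0,0,0],[0,0,0],[0,0,0],[0,0,0],[0,0,0],[0,0,0],[0,0,0],[0,0,0],[0,0,0],[0,0,0],[0,0,0]]}'
python3 - <<'E'
from h import *
go((.5614,-.1857,.037))
c=snap('wrist','w3'); im=c['img']
cv2.imwrite('pics/w3b.png',cv2.resize(im[150:384,100:412],(800,600)))
t=r.observe()['tcp_pos']
for X in((.561,-.1855,.023),(.561,-.1855,.003),(.586,-.058,.003)):
    print(proj('w3',X))
E
```

```text
time: 5.65
tcp_pos: [0.5607, -0.1847, 0.106]
ee_rot: [180.0, -0.2, 169.1]
contact_force: [-0.5, 1.1, -0.8]
finger_gap: 0.483
grasp_force: 60.8
tcp [ 0.5607 -0.1847  0.106 ] rpy [ 1.7997e+02 -1.5000e-01  1.6905e+02] f [-0.5  1.1 -0.8] gap 0.483 t 5.65
 turn [ 0.03 -0.15 -0.05]
 -> (0.5614, -0.1857, 0.037) cm [-0.09 -0.09  6.9 ]
[256.15771868 202.16093967]
[256.15897593 193.76689345]
[419.63860822 194.00159841]
```

View pics/w3b.png

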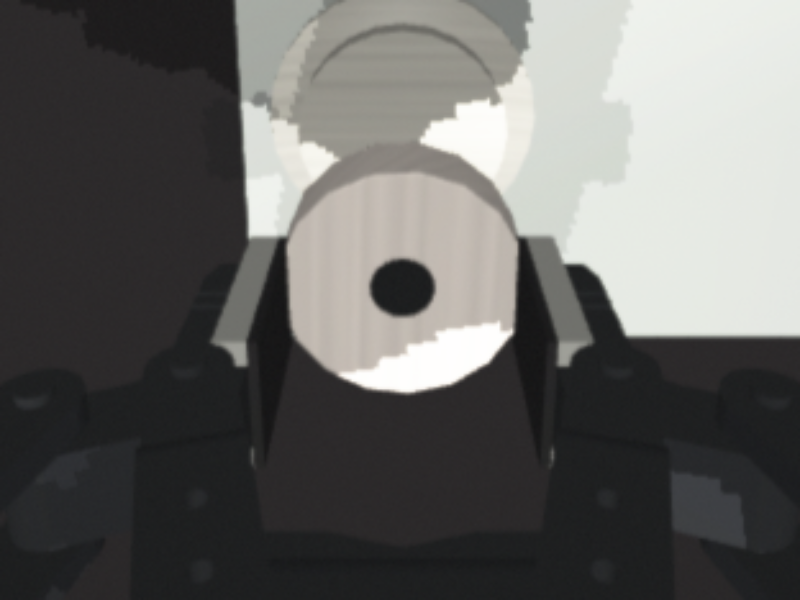

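Stand top: near rim at (402,27) in the crop, side rims at about 297 and 507, so the centre column is 402 (predicted 400). I'll check the near rim too.

```bash
python3 - <<'E'
from h import *
p=ray('w3',100+402*.39,150+27*.39,.023); print(p, p+.03*np.array([.982,-.189,0]), 'mark',ray('w3',100+402*.39,150+287*.39,.1135))
E
```

```text
[ 0.53047959 -0.17911516  0.023     ] [ 0.55993959 -0.18478516  0.023     ] mark [ 0.55883578 -0.18477704  0.1135    ]
```

```bash
python3 -m pendant '{"grip":[3.5,3.5,3.5,3.5,3.5,3.5,3.5],"delta_pos":[[-0.1,0,2],[0,0,2],[0,0,2],[0,0,0.8],[0,0,0.3],[0,0,0.2],[0,0,0]],"angular":[[0,0,0],[0,0,0],[0,0,0],[0,0,0],[0,0,0],[0,0,0],[0,0,0]]}'
```

```text
time: 6.4
tcp_pos: [0.5632, -0.1853, 0.0349]
ee_rot: [180.0, 0.1, 169.1]
contact_force: [0.1, 0.3, -0.4]
finger_gap: 0.491
grasp_force: 60.8
```

```bash
python3 -m pendant '{"grip":[3.5,3.5,3.5,3.5,3.5],"delta_pos":[[0.1,0,0.1],[0,0,0.1],[0,0,0.1],[0,0,0],[0,0,0]],"angular":[[0,0,0],[0,0,0],[0,0,0],[0,0,0],[0,0,0]]}'
```

```text
time: 6.9
tcp_pos: [0.5619, -0.1853, 0.0318]
ee_rot: [180.0, 0.0, 169.1]
contact_force: [-1.0, 0.0, 5.4]
finger_gap: 0.489
grasp_force: 61.6
```

In contact at z 0.0318, as expected. Next I release, rise and look.

```bash
python3 -m pendant '{"grip":[5,6,6.5,7,7,7,7,7,7],"delta_pos":[[0,0,0],[0,0,0],[0,0,0],[0,0,0],[0,0,-2],[0,0,-3],[0,0,-3],[0,0,-2],[0,0,0]],"angular":[[0,0,0],[0,0,0],[0,0,0],[0,0,0],[0,0,0],[0,0,0],[0,0,0],[0,0,0],[0,0,0]]}'
python3 - <<'E'
from h import *
c=snap('wrist','w4'); im=c['img']
u,v=proj('w4',(.560,-.185,.039)); print(u,v)
g=cv2.cvtColor(im,cv2.COLOR_BGR2GRAY)
y0,x0=int(v)-20,int(u)-20
w=g[y0:y0+40,x0:x0+40]; m=(w<70).astype(np.uint8)
n,l,st,ce=cv2.connectedComponentsWithStats(m)
for i in range(1,n): print(st[i],ce[i]+[x0,y0],ray('w4',*(ce[i]+[x0,y0]),.039))
cv2.imwrite('pics/w4b.png',cv2.resize(im[int(v)-70:int(v)+70,int(u)-90:int(u)+90],(540,420)))
go((.50,.10,.13),(.368,.278,.13),(.368,.278,.008))
E
```

```text
time: 7.8
tcp_pos: [0.5638, -0.1859, 0.1342]
ee_rot: [-180.0, 0.3, 169.1]
contact_force: [0.7, -0.6, -1.0]
finger_gap: 0.819
grasp_force: 0.0
257.4601290845698 190.45930198406018
tcp [ 0.5627 -0.1854  0.1325] rpy [-1.8000e+02  1.6000e-01  1.6908e+02] f [ 0.2  0.2 -0.5] gap 0.821 t 7.85
 turn [-0.    0.16 -0.02]
 -> (0.5, 0.1, 0.13) cm [11.55 26.84  0.25]
 -> (0.368, 0.278, 0.13) cm [16.33 14.98  0.  ]
 -> (0.368, 0.278, 0.008) cm [ 0.  -0.  12.2]
```

View pics/w4b.png

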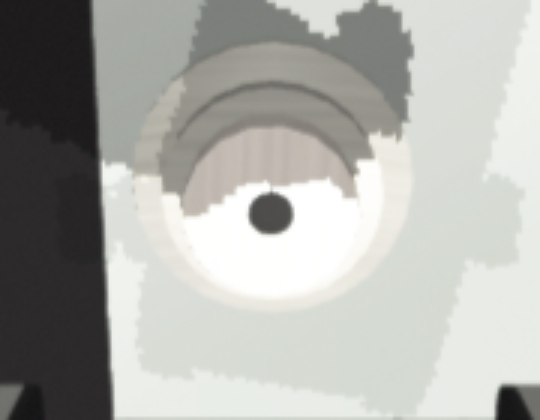

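The spacer lies flat on the stand, its mark at crop (270,213) = image (257,191), within about 1 mm of the centre. Next is the sample.

```bash
python3 -c "
from h import *
print(ray('w4',257,191,.039))"
python3 -m pendant '{"grip":[7,7,7,7,7,7,7,7,7],"delta_pos":[[1.3,3,0],[1.3,3,0],[1.3,3,0],[1.3,3,0],[1.3,3,0],[1.3,3,0],[1.3,3,0],[1.2,3,0],[1.2,2.8,0]],"angular":[[0,0,0],[0,0,0],[0,0,0],[0,0,0],[0,0,0],[0,0,0],[0,0,0],[0,0,0],[0,0,0]]}'
python3 -m pendant '{"grip":[7,7,7,7,7,7,7,7,7],"delta_pos":[[2.3,2.1,0],[2.3,2.1,0],[2.3,2.1,0],[2.3,2.1,0],[2.3,2.1,0],[2.3,2.1,0],[2.5,2.4,0],[0,0,0],[0,0,0]],"angular":[[0,0,0],[0,0,0],[0,0,0],[0,0,0],[0,0,0],[0,0,0],[0,0,0],[0,0,0],[0,0,0]]}'
python3 - <<'E'
from h import *
c=snap('wrist','w5'); im=c['img']
u,v=proj('w5',(.368,.278,.020)); print(u,v)
cv2.imwrite('pics/w5b.png',cv2.resize(im[int(v)-60:int(v)+60,int(u)-80:int(u)+80],(480,360)))
hsv=cv2.cvtColor(im,cv2.COLOR_BGR2HSV); m=((hsv[...,1]>90)&(hsv[...,2]>60)).astype(np.uint8)
n,l,st,ce=cv2.connectedComponentsWithStats(m)
for i in range(1,n):
    if st[i,4]>200: print(st[i],ce[i].round(1))
go((.368,.278,.008))
E
```

```text
[ 0.56036073 -0.18542905  0.039     ]
time: 8.75
tcp_pos: [0.4983, 0.101, 0.13]
ee_rot: [-179.9, -0.1, 169.1]
contact_force: [0.3, 0.8, 0.6]
finger_gap: 0.819
grasp_force: 0.0
time: 9.65
tcp_pos: [0.367, 0.2778, 0.1303]
ee_rot: [-179.9, -0.1, 169.2]
contact_force: [0.3, 0.2, 0.1]
finger_gap: 0.819
grasp_force: 0.0
257.8499350224016 191.30088053609342
[238 166  39  28 249] [256.2 173.1]
tcp [0.3678 0.277  0.1305] rpy [-1.7991e+02 -3.0000e-02  1.6908e+02] f [ 0.8  0.1 -0.7] gap 0.824 t 9.7
 turn [-0.09 -0.03 -0.02]
 -> (0.368, 0.278, 0.008) cm [-0.    0.1  12.25]
```

View pics/w5b.png

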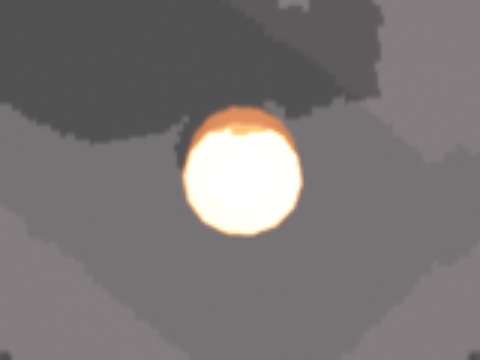

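The puck's top is centred at crop (242,178), about (257.7,190.4) against a predicted (257.8,191.3). I'll descend and grasp.

```bash
python3 -m pendant '{"grip":[7,7,7,7,6,6,6],"delta_pos":[[0,0.1,3],[0,0,3],[0,0,3],[0,0,2],[0,0,1],[0,0,0],[0,0,0]],"angular":[[0,0,0],[0,0,0],[0,0,0],[0,0,0],[0,0,0],[0,0,0],[0,0,0]]}'
python3 -m pendant '{"grip":[4,2.4,2.4,2.4,2.4,2.4],"delta_pos":[[0,0,0],[0,0,0],[0,0,0],[0,0,0],[0,0,0],[0,0,0]],"angular":[[0,0,0],[0,0,0],[0,0,0],[0,0,0],[0,0,0],[0,0,0]]}'
python3 -m pendant '{"grip":[2.4,2.4,2.4,2.4,2.4,2.4,2.4,2.4],"delta_pos":[[0,0,-1],[0,0,-2],[0,0,-2.5],[0,0,-2.5],[0,0,-2],[0,0,-1],[0,0,0],[0,0,0]],"angular":[[0,0,0],[0,0,0],[0,0,0],[0,0,0],[0,0,0],[0,0,0],[0,0,0],[0,0,0]]}'
python3 - <<'E'
from h import *
c=snap('wrist','w6'); im=c['img']
o=r.observe()['tcp_pos']; print(proj('w6',o+[0,0,.010]))
cv2.imwrite('pics/w6b.png',cv2.resize(im[190:340,160:360],(600,450)))
go((.50,.10,.12),(.5604,-.1854,.12))
E
```

```text
time: 10.4
tcp_pos: [0.3688, 0.2785, 0.0117]
ee_rot: [180.0, 0.0, 169.0]
contact_force: [0.1, 0.3, -0.1]
finger_gap: 0.706
grasp_force: 0.0
time: 11.0
tcp_pos: [0.3687, 0.2793, 0.0125]
ee_rot: [179.9, 0.1, 169.1]
contact_force: [-0.9, -1.2, 10.2]
finger_gap: 0.324
grasp_force: 58.4
time: 11.8
tcp_pos: [0.3678, 0.2787, 0.121]
ee_rot: [-180.0, -0.0, 169.1]
contact_force: [-0.1, 0.4, 0.0]
finger_gap: 0.325
grasp_force: 59.1
[257.07738251 267.3416365 ]
tcp [0.3676 0.2785 0.1206] rpy [-1.7994e+02 -5.0000e-02  1.6910e+02] f [ 0.3 -0.2 -0.6] gap 0.325 t 11.85
 turn [-0.06 -0.05 -0.  ]
 -> (0.5, 0.1, 0.12) cm [-16.38 -15.02   0.06]
 -> (0.5604, -0.1854, 0.12) cm [-11.33 -26.88  -0.  ]
```

View pics/w6b.png

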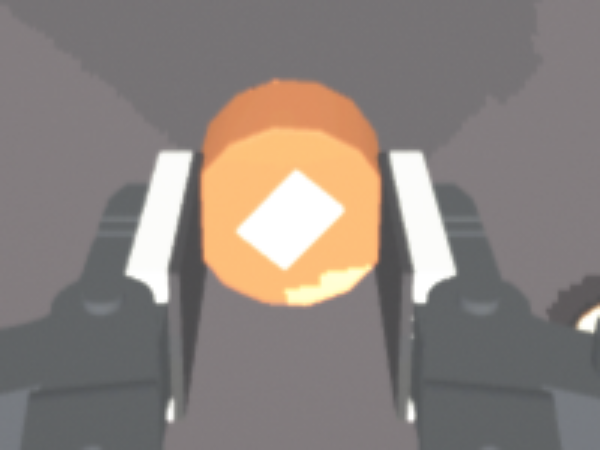

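The puck is held level, top centre at crop (291,217) = (257,262.3).

```bash
python3 - <<'E'
from h import *
o=r.observe()['tcp_pos']; p=ray('w6',257,262.3,.1281); print(p-o)
E
python3 -m pendant '{"grip":[2.4,2.4,2.4,2.4,2.4,2.4,2.4],"delta_pos":[[-1.6,-1.5,0],[-2.5,-2.3,0],[-2.5,-2.3,0],[-2.5,-2.3,0],[-2.5,-2.3,0],[-2.5,-2.3,0],[-2.3,-2,0]],"angular":[[0,0,0],[0,0,0],[0,0,0],[0,0,0],[0,0,0],[0,0,0],[0,0,0]]}'
python3 -m pendant '{"grip":[2.4,2.4,2.4,2.4,2.4,2.4,2.4,2.4,2.4,2.4,2.4,2.4],"delta_pos":[[-1.2,-2.9,0],[-1.2,-2.9,0],[-1.2,-2.9,0],[-1.2,-2.9,0],[-1.2,-2.9,0],[-1.2,-2.9,0],[-1.2,-2.9,0],[-1.2,-2.9,0],[-1.1,-2.5,0],[-0.6,-1.2,0],[0,0,0],[0,0,0]],"angular":[[0,0,0],[0,0,0],[0,0,0],[0,0,0],[0,0,0],[0,0,0],[0,0,0],[0,0,0],[0,0,0],[0,0,0],[0,0,0],[0,0,0]]}'
python3 -c "
from h import *
go((.5604,-.1854,.0515))"
```

```text
[-0.00119555  0.00019828  0.00751697]
time: 12.55
tcp_pos: [0.5008, 0.0986, 0.1201]
ee_rot: [-179.9, -0.1, 169.0]
contact_force: [0.6, 0.9, -0.9]
finger_gap: 0.326
grasp_force: 59.2
time: 13.75
tcp_pos: [0.5603, -0.1833, 0.1205]
ee_rot: [179.9, -0.1, 169.1]
contact_force: [0.7, 1.1, -0.5]
finger_gap: 0.323
grasp_force: 59.2
tcp [ 0.5603 -0.1833  0.1205] rpy [ 1.7993e+02 -1.0000e-01  1.6914e+02] f [ 0.7  1.1 -0.5] gap 0.323 t 13.75
 turn [ 0.07 -0.1   0.04]
 -> (0.5604, -0.1854, 0.0515) cm [-0.05 -0.2   6.9 ]
```

```bash
python3 -m pendant '{"grip":[2.4,2.4,2.4,2.4,2.4,2.4],"delta_pos":[[-0.1,-0.2,2],[0,0,2],[0,0,1.5],[0,0,0.8],[0,0,0.2],[0,0,0]],"angular":[[0,0,0],[0,0,0],[0,0,0],[0,0,0],[0,0,0],[0,0,0]]}'
python3 -c "
from h import *
go((.5616,-.1856,.0515))"
```

```text
time: 14.35
tcp_pos: [0.5616, -0.1868, 0.0564]
ee_rot: [180.0, 0.0, 169.1]
contact_force: [-0.3, 0.6, -0.9]
finger_gap: 0.323
grasp_force: 59.2
tcp [ 0.5616 -0.1868  0.0564] rpy [1.7999e+02 1.0000e-02 1.6911e+02] f [-0.3  0.6 -0.9] gap 0.323 t 14.35
 turn [0.01 0.01 0.01]
 -> (0.5616, -0.1856, 0.0515) cm [0.02 0.12 0.49]
```

```bash
python3 -m pendant '{"grip":[2.4,2.4,2.4,2.4,2.4,2.4],"delta_pos":[[0,0.1,0.2],[0,0,0.1],[0,0,0.1],[0,0,0.1],[0,0,0],[0,0,0]],"angular":[[0,0,0],[0,0,0],[0,0,0],[0,0,0],[0,0,0],[0,0,0]]}'
```

```text
time: 14.95
tcp_pos: [0.5617, -0.1863, 0.0516]
ee_rot: [180.0, 0.0, 169.1]
contact_force: [-1.6, -0.0, 5.0]
finger_gap: 0.324
grasp_force: 59.8
```

In contact at the expected height, so I release, rise and look.

```bash
python3 -m pendant '{"grip":[3.5,4.5,5.5,6,6,6,6,6,6],"delta_pos":[[0,0,0],[0,0,0],[0,0,0],[0,0,0],[0,0,-2],[0,0,-3],[0,0,-3],[0,0,-1],[0,0,0]],"angular":[[0,0,0],[0,0,0],[0,0,0],[0,0,0],[0,0,0],[0,0,0],[0,0,0],[0,0,0],[0,0,0]]}'
python3 - <<'E'
from h import *
c=snap('wrist','w7'); im=c['img']
u,v=proj('w7',(.5604,-.1854,.059)); print(u,v)
cv2.imwrite('pics/w7b.png',cv2.resize(im[int(v)-60:int(v)+60,int(u)-80:int(u)+80],(480,360)))
go((.437,-.0645,.13),(.437,-.0645,.018))
E
```

```text
time: 15.85
tcp_pos: [0.5626, -0.1865, 0.1426]
ee_rot: [-180.0, 0.2, 169.1]
contact_force: [0.2, -0.8, 0.1]
finger_gap: 0.701
grasp_force: 0.0
258.08654650795313 197.62137296592348
tcp [ 0.5616 -0.1861  0.1412] rpy [1.8000e+02 3.0000e-02 1.6909e+02] f [-0.2  0.1 -0.5] gap 0.701 t 15.9
 turn [ 0.    0.03 -0.01]
 -> (0.437, -0.0645, 0.13) cm [14.54  9.58  1.12]
 -> (0.437, -0.0645, 0.018) cm [ 0.  -0.  11.2]
```

View pics/w7b.png

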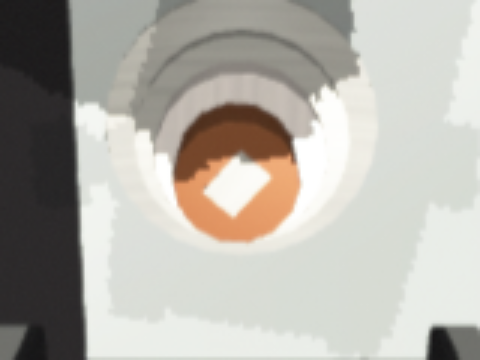

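The puck is seated at crop (237,183) = (257,198) against a predicted (258,197.6), so the stack is centred. Next is the short objective.

```bash
python3 -m pendant '{"grip":[6,6,6,6,6,6,6,6],"delta_pos":[[2.4,1.6,0],[2.4,1.6,0.2],[2.4,1.6,0.2],[2.4,1.6,0.2],[2.4,1.6,0.3],[2.5,1.6,0.2],[0,0,0],[0,0,0]],"angular":[[0,0,0],[0,0,0],[0,0,0],[0,0,0],[0,0,0],[0,0,0],[0,0,0],[0,0,0]]}'
python3 - <<'E'
from h import *
c=snap('wrist','w8'); im=c['img']
u,v=proj('w8',(.437,-.0645,.036)); print(u,v)
cv2.imwrite('pics/w8b.png',cv2.resize(im[int(v)-60:int(v)+60,int(u)-80:int(u)+80],(480,360)))
go((.437,-.0645,.013))
E
```

```text
time: 16.7
tcp_pos: [0.4366, -0.0642, 0.1294]
ee_rot: [-180.0, -0.1, 169.1]
contact_force: [0.4, -0.2, -0.1]
finger_gap: 0.7
grasp_force: 0.0
256.9233112835639 197.54653436429308
tcp [ 0.4375 -0.0648  0.1297] rpy [-1.7997e+02 -3.0000e-02  1.6909e+02] f [ 0.5 -0.4  0.3] gap 0.698 t 16.75
 turn [-0.03 -0.03 -0.01]
 -> (0.437, -0.0645, 0.013) cm [ 0.05  0.02 11.67]
```

View pics/w8b.png

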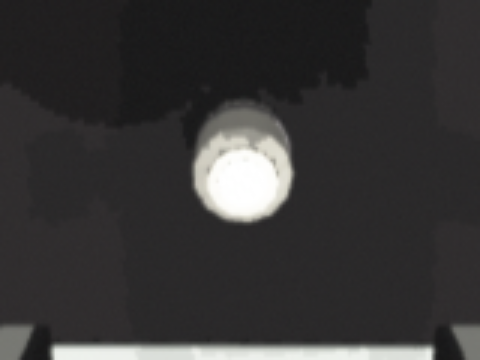

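Nose at crop (243,184) ≈ (257,198.3), on prediction (257,197.5). Grasp.

```bash
python3 -m pendant '{"grip":[6,6,6,6,6,6,6],"delta_pos":[[0,0,3],[0,0,3],[0,0,3],[0,0,1.7],[0,0,0.8],[0,0,0],[0,0,0]],"angular":[[0,0,0],[0,0,0],[0,0,0],[0,0,0],[0,0,0],[0,0,0],[0,0,0]]}'
python3 -m pendant '{"grip":[4,2.5,1.8,1.8,1.8,1.8,1.8],"delta_pos":[[0,0,0],[0,0,0],[0,0,0],[0,0,0],[0,0,0],[0,0,0],[0,0,0]],"angular":[[0,0,0],[0,0,0],[0,0,0],[0,0,0],[0,0,0],[0,0,0],[0,0,0]]}'
python3 -m pendant '{"grip":[1.8,1.8,1.8,1.8,1.8,1.8,1.8],"delta_pos":[[0,0,-1],[0,0,-1.5],[0,0,-2],[0,0,-1.5],[0,0,-1],[0,0,0],[0,0,0]],"angular":[[0,0,0],[0,0,0],[0,0,0],[0,0,0],[0,0,0],[0,0,0],[0,0,0]]}'
python3 - <<'E'
from h import *
go((.643,-.069,.08))
c=snap('wrist','w9'); cv2.imwrite('pics/w9b.png',cv2.resize(c['img'][190:340,160:360],(600,450)))
E
```

```text
time: 17.45
tcp_pos: [0.4381, -0.065, 0.0157]
ee_rot: [-180.0, 0.1, 169.1]
contact_force: [0.7, 0.8, 0.7]
finger_gap: 0.696
grasp_force: 0.0
time: 18.15
tcp_pos: [0.438, -0.0645, 0.0163]
ee_rot: [180.0, 0.1, 169.1]
contact_force: [-1.4, -0.4, 9.4]
finger_gap: 0.272
grasp_force: 58.4
time: 18.85
tcp_pos: [0.4373, -0.0643, 0.0853]
ee_rot: [180.0, 0.0, 169.1]
contact_force: [0.1, -0.5, -1.8]
finger_gap: 0.274
grasp_force: 59.2
tcp [ 0.4373 -0.0643  0.0853] rpy [1.7999e+02 1.0000e-02 1.6909e+02] f [ 0.1 -0.5 -1.8] gap 0.274 t 18.85
 turn [ 0.01  0.01 -0.01]
 -> (0.643, -0.069, 0.08) cm [-20.29   3.43   0.53]
```

View pics/w9b.png

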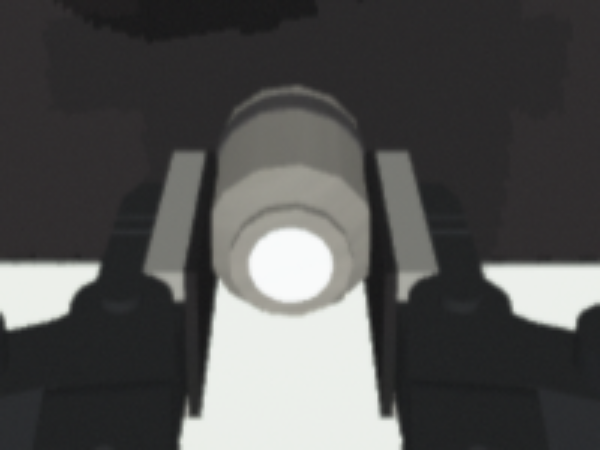

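The short objective is held upright, nose at crop (291,265). I'll carry it to the mat.

```bash
python3 -m pendant '{"grip":[1.8,1.8,1.8,1.8,1.8,1.8,1.8,1.8,1.8,1.8,1.8,1.8],"delta_pos":[[-1.2,0.2,0],[-2.2,0.4,0],[-2.3,0.4,0],[-2.4,0.4,0],[-2.4,0.4,0],[-2.4,0.4,0],[-2.4,0.4,0],[-2.3,0.4,0],[-1.7,0.3,0],[-1,0.1,0],[0,0,0],[0,0,0]],"angular":[[0,0,0],[0,0,0],[0,0,0],[0,0,0],[0,0,0],[0,0,0],[0,0,0],[0,0,0],[0,0,0],[0,0,0],[0,0,0],[0,0,0]]}'
python3 -m pendant '{"grip":[1.8,1.8,1.8,1.8,1.8,1.8,1.8],"delta_pos":[[0,0,1.5],[0,0,2],[0,0,1.5],[0,0,0.8],[0,0,0.3],[0,0,0],[0,0,0]],"angular":[[0,0,0],[0,0,0],[0,0,0],[0,0,0],[0,0,0],[0,0,0],[0,0,0]]}'
python3 -c "
from h import *
go((.643,-.069,.0193))"
```

```text
time: 20.1
tcp_pos: [0.6423, -0.0696, 0.0846]
ee_rot: [-180.0, -0.1, 169.1]
contact_force: [-0.4, -0.7, -0.3]
finger_gap: 0.277
grasp_force: 59.2
time: 20.8
tcp_pos: [0.6437, -0.0696, 0.025]
ee_rot: [180.0, 0.1, 169.1]
contact_force: [0.5, -0.9, -1.1]
finger_gap: 0.273
grasp_force: 59.2
tcp [ 0.6437 -0.0696  0.025 ] rpy [1.7999e+02 7.0000e-02 1.6908e+02] f [ 0.5 -0.9 -1.1] gap 0.273 t 20.8
 turn [ 0.01  0.07 -0.02]
 -> (0.643, -0.069, 0.0193) cm [0.08 0.05 0.57]
```

```bash
python3 -m pendant '{"grip":[1.8,1.8,1.8,1.8,1.8,1.8],"delta_pos":[[0,0,0.2],[0,0,0.2],[0,0,0.1],[0,0,0.1],[0,0,0],[0,0,0]],"angular":[[0,0,0],[0,0,0],[0,0,0],[0,0,0],[0,0,0],[0,0,0]]}'
```

```text
time: 21.4
tcp_pos: [0.6433, -0.0695, 0.0194]
ee_rot: [180.0, 0.0, 169.1]
contact_force: [-2.9, 1.1, 8.4]
finger_gap: 0.276
grasp_force: 60.2
```

```bash
python3 -m pendant '{"grip":[2.5,3.2,4,5,5,5,6,6,6],"delta_pos":[[0,0,0],[0,0,0],[0,0,0],[0,0,0],[0,0,-2],[0,0,-3],[0,0,-4],[0,0,-3.5],[0,0,0]],"angular":[[0,0,0],[0,0,0],[0,0,0],[0,0,0],[0,0,0],[0,0,0],[0,0,0],[0,0,0],[0,0,0]]}'
python3 - <<'E'
from h import *
c=snap('wrist','w10'); print(proj('w10',(.6433,-.0695,.039)))
g=cv2.cvtColor(c['img'],cv2.COLOR_BGR2GRAY); cv2.imwrite('pics/w10b.png',c['img'])
go((.368,-.282,.15),(.368,-.282,.02))
E
```

```text
time: 22.3
tcp_pos: [0.6468, -0.0701, 0.1487]
ee_rot: [179.9, 0.5, 169.1]
contact_force: [1.3, -0.1, 0.3]
finger_gap: 0.697
grasp_force: 0.0
[256.93024625 184.91854378]
tcp [ 0.6451 -0.0698  0.146 ] rpy [179.96   0.31 169.08] f [0.5 0.  0.1] gap 0.701 t 22.35
 turn [ 0.04  0.31 -0.02]
 -> (0.368, -0.282, 0.15) cm [ 23.2  -26.08  -0.4 ]
 -> (0.368, -0.282, 0.02) cm [ 0. -0. 13.]
```

```bash
python3 -m pendant '{"grip":[6,6,6,6,6,6,6,6,6,6,6,6],"delta_pos":[[2,-2.3,0],[2.3,-2.6,0],[2.3,-2.6,0],[2.3,-2.6,0],[2.3,-2.6,0],[2.3,-2.6,0],[2.3,-2.6,0],[2.3,-2.6,0],[2.3,-2.6,0],[2.2,-2.4,0],[0.7,-0.6,0],[0,0,0]],"angular":[[0,0,0],[0,0,0],[0,0,0],[0,0,0],[0,0,0],[0,0,0],[0,0,0],[0,0,0],[0,0,0],[0,0,0],[0,0,0],[0,0,0]]}'
python3 - <<'E'
from h import *
go((.368,-.282,.025))
print(r.observe()['joint_pos'])
c=snap('wrist','w11'); im=c['img']
u,v=proj('w11',(.368,-.282,.062)); print(u,v)
a=cv2.resize(im[int(v)-75:int(v)+75,int(u)-100:int(u)+100],(400,300))
w=cv2.imread('pics/w10.png'); b=cv2.resize(w[185-75:185+75,157:357],(400,300))
cv2.imwrite('pics/w11b.png',np.hstack([a,b]))
E
```

```text
time: 23.55
tcp_pos: [0.3633, -0.282, 0.1426]
ee_rot: [180.0, -0.1, 168.9]
contact_force: [0.5, 0.1, 0.1]
finger_gap: 0.702
grasp_force: 0.0
tcp [ 0.3633 -0.282   0.1426] rpy [ 1.7998e+02 -1.0000e-01  1.6893e+02] f [0.5 0.1 0.1] gap 0.702 t 23.55
 turn [ 0.02 -0.1  -0.17]
 -> (0.368, -0.282, 0.025) cm [-0.46  0.09 11.76]
[ 19.86522254  20.54645933  14.7668973  120.92231964  -8.0469873
  39.53509646 118.88870352]
258.4059010180326 208.48065265555869
```

View pics/w11b.png

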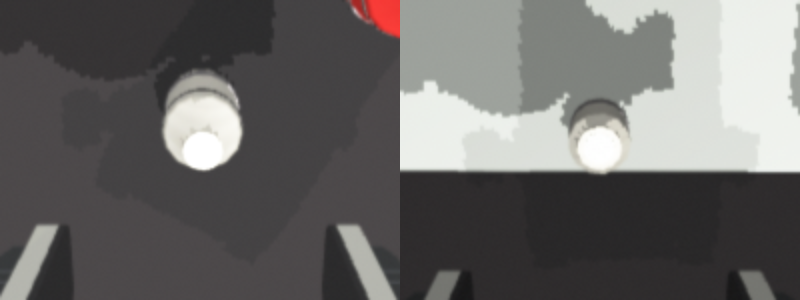

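Left: the long objective's nose is at crop (202,151) = (259,208.5), matching the prediction; it is the steel one, with red well off to the upper right. Right: the short one stands upright on the mat at (257,184), as intended. Grasp the long one.

```bash
python3 -m pendant '{"grip":[6,6,6,6,6,6,6,6],"delta_pos":[[-0.3,0.1,1],[0,0,3],[0,0,3],[0,0,2.5],[0,0,1.5],[0,0,1.2],[0,0,0],[0,0,0]],"angular":[[0,0,0],[0,0,0],[0,0,0],[0,0,0],[0,0,0],[0,0,0],[0,0,0],[0,0,0]]}'
python3 -m pendant '{"grip":[4.5,3.5,2.4,2.4,2.4,2.4,2.4],"delta_pos":[[0,0,0],[0,0,0],[0,0,0],[0,0,0],[0,0,0],[0,0,0],[0,0,0]],"angular":[[0,0,0],[0,0,0],[0,0,0],[0,0,0],[0,0,0],[0,0,0],[0,0,0]]}'
python3 -m pendant '{"grip":[2.4,2.4,2.4,2.4,2.4,2.4,2.4,2.4],"delta_pos":[[0,0,-1],[0,0,-2],[0,0,-2.5],[0,0,-2.5],[0,0,-2],[0,0,-1.5],[0,0,0],[0,0,0]],"angular":[[0,0,0],[0,0,0],[0,0,0],[0,0,0],[0,0,0],[0,0,0],[0,0,0],[0,0,0]]}'
python3 - <<'E'
from h import *
go((.47,-.10,.13),(.585,-.058,.13))
E
```

```text
time: 24.4
tcp_pos: [0.3687, -0.281, 0.0213]
ee_rot: [180.0, 0.0, 169.1]
contact_force: [0.4, 0.8, 0.3]
finger_gap: 0.699
grasp_force: 0.0
time: 25.1
tcp_pos: [0.3687, -0.2815, 0.0223]
ee_rot: [-180.0, 0.1, 169.1]
contact_force: [-0.7, 0.7, 7.8]
finger_gap: 0.352
grasp_force: 58.7
time: 25.9
tcp_pos: [0.368, -0.2811, 0.1364]
ee_rot: [-180.0, 0.0, 169.1]
contact_force: [-0.8, 0.1, -1.2]
finger_gap: 0.346
grasp_force: 59.8
tcp [ 0.368  -0.2811  0.1364] rpy [-1.8000e+02  3.0000e-02  1.6909e+02] f [-0.8  0.1 -1.2] gap 0.346 t 25.9
 turn [-0.    0.03 -0.01]
 -> (0.47, -0.1, 0.13) cm [-6.59 19.71  0.64]
 -> (0.585, -0.058, 0.13) cm [-10.5   6.3   0. ]
```

```bash
python3 -m pendant '{"grip":[2.4,2.4,2.4,2.4,2.4,2.4,2.4,2.4,2.4],"delta_pos":[[-0.5,1.2,0],[-0.8,2.4,0],[-0.8,2.5,0],[-0.8,2.5,0],[-0.8,2.5,0],[-0.8,2.5,0],[-0.8,2.5,0],[-0.8,2.4,0],[-0.5,1.2,0]],"angular":[[0,0,0],[0,0,0],[0,0,0],[0,0,0],[0,0,0],[0,0,0],[0,0,0],[0,0,0],[0,0,0]]}'
python3 -m pendant '{"grip":[2.4,2.4,2.4,2.4,2.4,2.4,2.4,2.4,2.4],"delta_pos":[[-1,0.7,0],[-2,1.2,0],[-2,1.2,0],[-2,1.2,0],[-2,1.2,0],[-1,0.5,0],[-0.5,0.3,0],[0,0,0],[0,0,0]],"angular":[[0,0,0],[0,0,0],[0,0,0],[0,0,0],[0,0,0],[0,0,0],[0,0,0],[0,0,0],[0,0,0]]}'
python3 -c "
from h import *
go((.585,-.058,.032))"
```

```text
time: 26.8
tcp_pos: [0.4703, -0.098, 0.1353]
ee_rot: [180.0, -0.1, 169.2]
contact_force: [0.3, -0.4, -1.5]
finger_gap: 0.347
grasp_force: 59.8
time: 27.7
tcp_pos: [0.5841, -0.0592, 0.136]
ee_rot: [-180.0, -0.1, 169.0]
contact_force: [-0.4, 0.3, -2.1]
finger_gap: 0.348
grasp_force: 59.8
tcp [ 0.5841 -0.0592  0.136 ] rpy [-1.7996e+02 -7.0000e-02  1.6902e+02] f [-0.4  0.3 -2.1] gap 0.348 t 27.7
 turn [-0.04 -0.07 -0.08]
 -> (0.585, -0.058, 0.032) cm [-0.07  0.14 10.4 ]
```

```bash
python3 -m pendant '{"grip":[2.4,2.4,2.4,2.4,2.4,2.4,2.4,2.4],"delta_pos":[[0,0.1,1.5],[0,0,2.5],[0,0,2.5],[0,0,2],[0,0,1.3],[0,0,0.6],[0,0,0],[0,0,0]],"angular":[[0,0,0],[0,0,0],[0,0,0],[0,0,0],[0,0,0],[0,0,0],[0,0,0],[0,0,0]]}'
python3 -c "
from h import *
go((.585,-.058,.0253))"
```

```text
time: 28.5
tcp_pos: [0.586, -0.0575, 0.0329]
ee_rot: [180.0, 0.1, 169.1]
contact_force: [0.3, -0.3, -1.1]
finger_gap: 0.349
grasp_force: 59.8
tcp [ 0.586  -0.0575  0.0329] rpy [1.7999e+02 7.0000e-02 1.6908e+02] f [ 0.3 -0.3 -1.1] gap 0.349 t 28.5
 turn [ 0.01  0.07 -0.02]
 -> (0.585, -0.058, 0.0253) cm [ 0.08 -0.07  0.76]
```

```bash
python3 -m pendant '{"grip":[2.4,2.4,2.4,2.4,2.4,2.4,2.4],"delta_pos":[[0.1,0,0.3],[0,0,0.2],[0,0,0.1],[0,0,0.1],[0,0,0.1],[0,0,0],[0,0,0]],"angular":[[0,0,0],[0,0,0],[0,0,0],[0,0,0],[0,0,0],[0,0,0],[0,0,0]]}'
```

```text
time: 29.2
tcp_pos: [0.5846, -0.0571, 0.0254]
ee_rot: [180.0, 0.0, 169.1]
contact_force: [-3.7, 0.0, 9.7]
finger_gap: 0.352
grasp_force: 61.0
```

Touching down at the expected height. Release, rise, move aside and check from above.

```bash
python3 -m pendant '{"grip":[3,3.6,4.5,5.5,5.5,5.5,5.5,5.5,5.5],"delta_pos":[[0,0,0],[0,0,0],[0,0,0],[0,0,0],[0,0,-2],[0,0,-3],[0,0,-4],[0,0,-3.5],[0,0,0]],"angular":[[0,0,0],[0,0,0],[0,0,0],[0,0,0],[0,0,0],[0,0,0],[0,0,0],[0,0,0],[0,0,0]]}'
python3 -m pendant '{"grip":[5.5,5.5,5.5,5.5,5.5,5.5,5.5,5.5,5.5,5.5,5.5,5.5],"delta_pos":[[0.5,2,-1],[0.8,4,-1],[0.8,4,-1],[0.8,4,0],[0.8,4,0],[0.8,4,0],[0.8,4,0],[0.8,4,0],[0.8,3,0],[0,1,0],[0,0,0],[0,0,0]],"angular":[[0,0,0],[0,0,0],[0,0,0],[0,0,0],[0,0,0],[0,0,0],[0,0,0],[0,0,0],[0,0,0],[0,0,0],[0,0,0],[0,0,0]]}'
python3 - <<'E'
from h import *
a=snap('top','t9')['img']; b=snap('side','s9')['img']
cv2.imwrite('pics/f9.png',np.hstack([cv2.resize(a[95:215,190:350],(400,300),interpolation=cv2.INTER_CUBIC),cv2.resize(b[150:270,220:380],(400,300),interpolation=cv2.INTER_CUBIC)]))
for X in((.5846,-.0571,.065),(.6433,-.0695,.039),(.5604,-.1854,.059)):
    print(((proj('t9',X)-[190,95])*2.5).round(),((proj('s9',X)-[220,150])*2.5+[400,0]).round())
E
```

```text
time: 30.1
tcp_pos: [0.5879, -0.0577, 0.1542]
ee_rot: [179.9, 0.5, 169.1]
contact_force: [-0.3, -0.4, -0.1]
finger_gap: 0.644
grasp_force: 0.0
time: 31.3
tcp_pos: [0.5814, 0.2875, 0.1787]
ee_rot: [-179.9, -0.0, 169.0]
contact_force: [-0.6, -1.1, -0.1]
finger_gap: 0.642
grasp_force: 0.0
[226. 132.] [573.  87.]
[236.  82.] [621.  97.]
[358. 157.] [645. 149.]
```

View pics/f9.png

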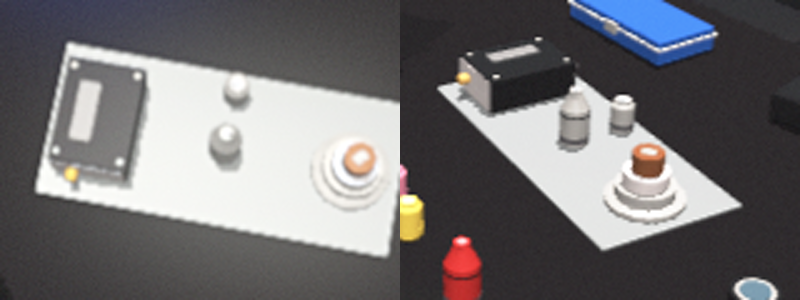

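The final view shows the stack at (359,156), the long nose at about (229,133) and the short at about (237,86). All are upright and at their predicted spots, and the arm is clear. I'm handing in.

```bash
python3 -c "
from h import *
print(r.hand_in())"
```

```text
the job is handed in; nothing more can be done
None
```

I handed the job in at about 31 s with the spacer and sample stacked on the stand and both objectives upright on the mat, each within about 2 mm of plan in the last pictures; the eyepiece and jar were left alone, and the hand-in gave no verdict.

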